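# Tip the wall box onto its back and push it against the bench stop

## Task

Push the steel wall box that stands on its end over onto its back, so that its open mouth faces up, then push it along the bench until the end that was its top is flush against the working face of the wooden bench stop. Do not lift the box off the bench, and leave the ceiling rose and the pliers where they lie.

Things in the scene. Friction and masses are not known exactly. Their poses are not given: they have to be found in the camera images.
- wall_box: Open galvanized steel box, about 250 g, 54 wide (y) x 48 deep (x) x 102 long (z), walls 3, standing on end at the start. Origin: centre of that end; z runs to the other end; +x is the closed back, -x the open mouth. At the start +x faces the stop within 0.17 rad; pushed at the top from the mouth side it falls that way past about 20 degrees. Lying on its back it is 48 high, z points to the stop, x down.
- box_heel (a point): Middle of the wall box's lower back edge, at (24, 0, 0) mm in the box's frame, axes as the box: the edge it tips over. It stays on the bench throughout; when the box lies on its back it is the bottom of the end face away from the stop.
- box_head (a point): Middle of the wall box's upper back edge, at (24, 0, 102) mm in the box's frame, axes as the box: when the box lies on its back this is the bottom of the end face that has to meet the stop.
- stop: Bench stop: a beech batten fixed to the bench, 30 thick (x) x 200 long (y) x 30 high (z). Origin: centre of its underside. Its working face, towards the wall box, is its -x face, 15 mm from the origin; its +x axis points from the box through the stop, square to the face. It does not move.
- rose: Black bakelite ceiling rose, round, 76 across and 40 high, loose on the bench behind the stop. Origin: centre of its underside.
- pliers: Pliers with red handles, lying flat, loose, about 180 long, 56 wide over the handles and 15 high. Origin: underside near the pivot; +x towards the nose (67 mm), handles reach 112 mm to -x. They lie beside the wall box's path on the robot's side.
Mind the look-alikes: they are no part of the job. Of the things that look like the stop, the larger one is meant.

How it is judged:
By the outcome, as a careful person would: the job done as asked, in the order asked, and still so for the second after the job is handed in, with the robot touching nothing.
It also fails if it takes over 48 s, if anything falls off the work surface, if the arm or the gripper's body presses on something with over 40 N, if the wrist force passes 120 N, or if a joint passes its speed limit or range.

## Robot

A 7-joint arm with a two-finger parallel gripper is mounted at the origin on the work surface. World frame = base frame: x ahead of the robot, y to its left, z up, the work surface at z = 0. Lengths are in m, angles in rad, forces in N, time in s.
With the tool pointing down it reaches from about 0.4 to 0.875 m from the base axis. Payload 6.5 kg.
Tool frame: the origin (TCP) lies midway between the tips of the shut fingers; the grasp point (between the pads) lies 19 mm behind it; z points along the fingers, y is the line along which they close (so a half turn about z gives the same grasp; the last joint's range is limited). The gripper opens to 85 mm and grips with 20 to 120 N. Pads are 22 mm wide; open, the fingers measure 114 mm over their backs; the gripper's body (76 mm by 85 mm) begins 54 mm behind the grasp point. The pads swing forward as they close: fully open they stand 13 mm farther back than shut.
Start: joints at [-1.216, 0.536, -0.004, 1.538, 0.003, 1.067, -0.071], TCP at [0.266, 0.593, 0.231] pointing down, gripper open.
Joint ranges: [-2.7, 2.7], [-0.37, 2.16], [-1.27, 1.26], [0.24, 2.4], [-1.31, 4.45], [0.19, 1.91], [-2.76, 2.76]. Speed limits (rad/s): [2.39, 2.39, 3.14, 3.14, 3.14, 3.14, 3.14].

## Interface

Orientations are given as [roll, pitch, yaw] about the fixed x, y, z axes, in that order (R = Rz(yaw) Ry(pitch) Rx(roll)).
In Python, from station import get_state, get_image, camera_info, workorder gives the robot as it stands. The module is installed in compiled form; this text tells all that it offers.
- The arm moves only by the tool drive_tool, never from a script. Its argument "increments" is a list of rows, each a list of 3 entries, a list of its own where there are three numbers: the closure, from 0 (fully open) to 1 (shut), then the shift along the tool's x, y, z in mm, then the turn, a rotation vector about the tool's x, y, z in degrees. In form: [[hand, [dx, dy, dz], [wx, wy, wz]], ...]. A call has 1 to 12 rows; each row shifts and turns the commanded pose from where the row before left it, along the tool's axes as they then stand; what a row does not reach is not made up. A row lasts 1/8 s, in which the tool goes at most 62.5 mm and 10.7 degrees, less where a joint would pass 70% of its speed; a pose out of reach is approached as far as the arm can. A call is refused whole if a number of a shift passes 62.5 or a number of a turn 10.7, either way. A call with a gripper value outside its range is refused whole. The fingers move at their own pace and stop on an object; "newtons" is the grip in N (left out, the last holds). Time passes only in rows, so rows that do not move let the fingers close. It gives the time, the measured TCP pose, the force, the opening and the grip force at its end, in the units of the state.
- get_state(): the state, without advancing time (a new reading comes with each control period).
- get_image(name): name is "scene" or "top" or "wrist"; returns (picture, depth): 480x640x3 uint8, blue, green, red; 480x640 float32, m along the optical axis (not along the pixel's ray), 0 where there is no reading.
- camera_info(name): a dict with "fovy" (degrees; the focal length in pixels is half the picture's height over the tangent of half this angle, whatever the lens; pixels are square), "cx", "cy" (the principal point, pixels), "rvec" (rotation vector, rad) and "tvec" (3), from world to camera coordinates, as OpenCV has them. Camera axes: x right, y down, z forward; pixel columns grow to the right and rows downward; lengths in m; the calibration is good to about 2 mm. The wrist camera is an equidistant fisheye: a pixel r from the principal point sees the ray r / f radians off the axis. A picture is of the moment at which its call begins: read the wrist's pose just before it. camera_info takes no time and is no camera call; for the wrist camera it gives the pose at the moment of the call.
- workorder.finish_job(): hands the job in; it is judged then, once.
The state is a dict: "time_s": time; "joints": joint angles; "dq": joint speeds; "effort": joint torques, N m; "ee_pos": TCP position; "tool_rot": TCP orientation; "wrist_force": force on the tool from outside, world axes, zero at the start; "moment": the same for the moment, N m; "width": opening from 0.0 (shut) to 1.0 (fully open); "grasp_force": force on a finger pad.
Only numpy, scipy, OpenCV 4.12 (cv2) and the standard library are available. Lean on these libraries where they do the work, as an engineer would, in place of code of your own. Each camera call takes 0.05 s, during which the arm holds its last target. There are 200 camera calls.

## Working session

There is one attempt and no reset: what is moved stays moved. The work goes in short steps, Python scripts to look and compute and a tool call to move; the robot and the scene stay as the last step left them, time stands still between calls to the robot, and variables do not carry over. Pictures are saved under pics/ and viewed, at most 10 in all, crops included, and the job is handed in when it is done.

Besides the shell and the picture viewer there is one more tool, called after "Call:" as name(argument=value, ...), one argument or row to a line, values as JSON. drive_tool: Moves the arm, as the interface text tells. Its arguments: {"type":"object","properties":{"increments":{"type":"array","items":{"type":"array"}},"newtons":{"type":"number"}},"required":["increments"]}

```bash
mkdir -p pics; cat > h.py <<'E'
import numpy as np, cv2
from station import get_state,get_image,camera_info
def cam(n):
    c=camera_info(n); R=cv2.Rodrigues(np.array(c["rvec"],float))[0]; t=np.array(c["tvec"],float).ravel()
    return 240/np.tan(np.radians(c["fovy"]/2)),c["cx"],c["cy"],R,t
def pts(n,d):  # world points for each pixel by depth (pinhole)
    f,cx,cy,R,t=cam(n); v,u=np.mgrid[:480,:640]
    P=np.dstack([(u-cx)/f*d,(v-cy)/f*d,d]); return (P-t)@R
def plane(n,u,v,z):
    f,cx,cy,R,t=cam(n); r=R.T@np.array([(u-cx)/f,(v-cy)/f,1]); c=-R.T@t
    return c+r*(z-c[2])/r[2]
E
python3 - <<'E'
from h import *
for n in("scene","top"):
    p,d=get_image(n); cv2.imwrite(f"pics/{n}0.png",p); np.save(f"{n}0.npy",d)
    f,cx,cy,R,t=cam(n); print(n,f,(-R.T@t).round(3),R[2].round(2),(d==0).mean())
print(get_state())
E
```

```text
scene 461.73980236840816 [0.898 0.086 0.591] [-0.63 -0.18 -0.76] 0.0040104166666666665
top 588.4587675867858 [ 0.354 -0.034  0.999] [ 0.14 -0.02 -0.99] 0.0038509114583333334
{'time_s': 0.1, 'joints': array([-1.21618024,  0.53708463, -0.0044178 ,  1.53876493,  0.00261225,
        1.0673205 , -0.0711687 ]), 'dq': array([-0.00072738, -0.00114812, -0.00010344, -0.00200411,  0.00044216,
       -0.0003467 ,  0.00026887]), 'effort': array([ 2.77270497e-03, -5.84568572e+01,  1.05206441e+00, -2.59773088e+01,
        1.26680959e-02,  4.66931902e-03, -1.51504526e-06]), 'ee_pos': array([0.26532361, 0.59275807, 0.23050831]), 'tool_rot': array([-3.14002676e+00,  1.37522452e-04,  2.72086769e+00]), 'wrist_force': array([-0.0666951 , -0.56354825, -0.62617435]), 'moment': array([0.00928785, 0.02317373, 0.03944716]), 'grasp_force': 0.0, 'width': 0.9970361247558016}
```

View pics/scene0.png

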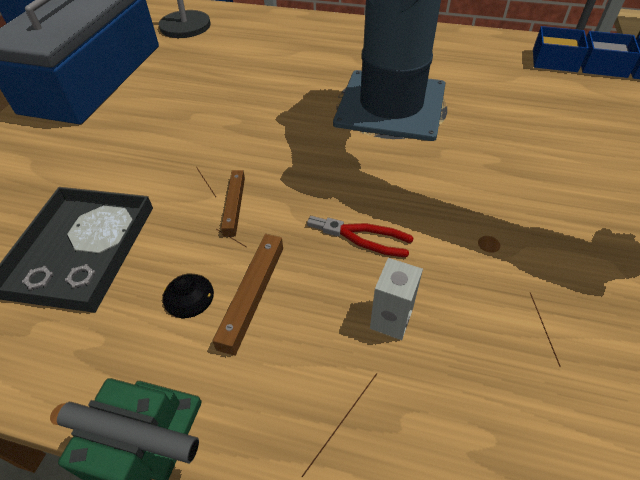

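View pics/top0.png

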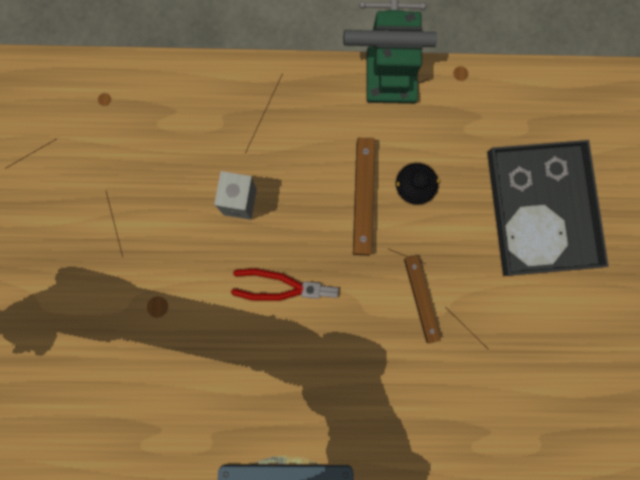

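Scene view: the box stands at scene (397,300) / top (235,193). The pliers are at top (290,285) and the rose at top (417,183). There are two stop-like battens: the larger at top (365,195) / scene (248,295), and the smaller at top (422,298) / scene (232,203). The larger one fits: it is about 200 mm long, faces the box, and has the rose behind it. I'll measure next and check it in one crop.

```bash
python3 - <<'E'
from h import *
p=cv2.imread("pics/top0.png"); d=np.load("top0.npy"); W=pts("top",d)
def roi(u0,v0,u1,v1,lo,hi,nm):
    m=np.zeros((480,640),bool); m[v0:v1,u0:u1]=1
    m&=(W[...,2]>lo)&(W[...,2]<hi)&(d>0)
    q=W[m]; c,s,a=cv2.minAreaRect((q[:,:2]*1000).astype(np.float32))
    print(nm,m.sum(),"z",np.median(q[:,2]).round(4),"mean",q[:,:2].mean(0).round(4),"rect",np.round(c,1),np.round(s,1),round(a,2)); return q
roi(190,150,290,240,.095,.115,"boxtop")
roi(340,120,385,270,.024,.04,"stop")
roi(395,240,450,350,.015,.04,"small")
roi(390,150,445,215,.01,.06,"rose")
roi(225,255,345,310,.006,.03,"pliers")
cv2.imwrite("pics/crop.png",cv2.resize(p[120:350,190:460],None,fx=2.6,fy=2.6,interpolation=cv2.INTER_CUBIC))
# box top and stop corners by colour/edges
hsv=cv2.cvtColor(p,cv2.COLOR_BGR2HSV)
m=((hsv[...,1]<40)&(hsv[...,2]>150)).astype(np.uint8); m[:150]=0;m[240:]=0;m[:,:190]=0;m[:,290:]=0
c=max(cv2.findContours(m,0,2)[0],key=cv2.contourArea); r=cv2.boxPoints(cv2.minAreaRect(c)); print(r.round(1)); print([plane("top",u,v,.102)[:2].round(4) for u,v in r])
m=np.zeros((480,640),np.uint8); k=np.zeros_like(m); k[125:268,343:385]=1
m=(((hsv[...,2]<150)&(hsv[...,1]>90)).astype(np.uint8))*k
c=max(cv2.findContours(m,0,2)[0],key=cv2.contourArea); r=cv2.boxPoints(cv2.minAreaRect(c)); print(r.round(1)); print([plane("top",u,v,.03)[:2].round(4) for u,v in r])
E
```

```text
boxtop 1099 z 0.1015 mean [0.539  0.0855] rect [539.7  85.9] [48.6 55.1] 81.38
stop 2081 z 0.0295 mean [ 0.5486 -0.1249] rect [ 550.5 -125.3] [ 30.4 200.4] 88.26
small 1201 z 0.0212 mean [ 0.377  -0.2229] rect [ 377.9 -223.4] [145.9  23.3] 14.67
rose 1338 z 0.0221 mean [ 0.5734 -0.2164] rect [ 575.5 -218.3] [71.8 73.5] 72.43
pliers 1647 z 0.0123 mean [0.3948 0.0117] rect [395.2   5.9] [177.9  55.3] 85.62
[[214.8 203.3]
 [220.3 171.4]
 [248.6 176.3]
 [243.1 208.2]]
[array([0.5175, 0.1126]), array([0.568 , 0.1058]), array([0.5609, 0.0617]), array([0.5104, 0.0688])]
[[343. 267.]
 [343. 136.]
 [384. 136.]
 [384. 267.]]
[array([ 0.4269, -0.0901]), array([ 0.6501, -0.0888]), array([ 0.6513, -0.1588]), array([ 0.4278, -0.1579])]
```

View pics/crop.png

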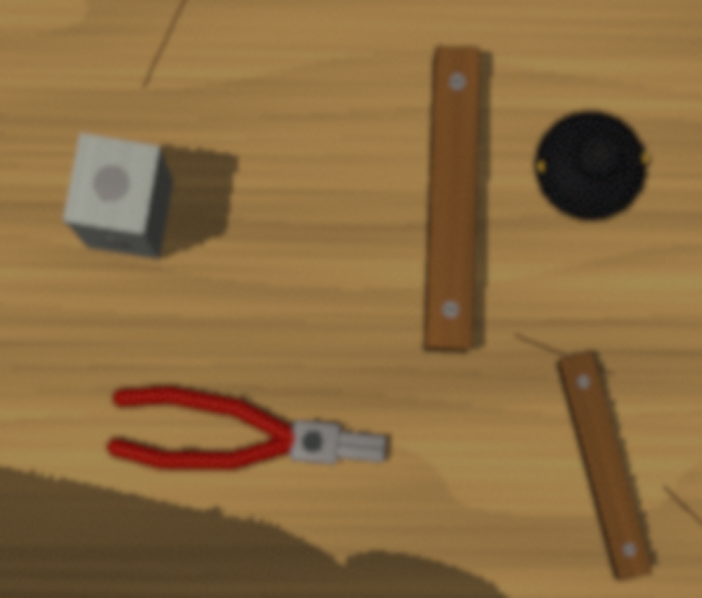

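The crop confirms it: the larger batten is at crop (455,195), with the box to its left and the rose behind it. The smaller batten at crop (605,465) is the decoy. I'll turn the tool first so its x axis lies opposite the tipping direction.

Call:
drive_tool(
  increments=[
    [1,[0,0,0],[0,0,10.6]],
    [1,[0,0,0],[0,0,10.6]],
    [1,[0,0,0],[0,0,10.6]],
    [1,[0,0,0],[0,0,10.6]],
    [1,[0,0,0],[0,0,10.6]],
    [1,[0,0,0],[0,0,10.6]],
    [1,[0,0,0],[0,0,10.6]],
    [1,[0,0,0],[0,0,0]],
  ],
  newtons=40,
)

```text
time_s: 1.1
ee_pos: [0.2652, 0.5931, 0.2308]
tool_rot: [3.141, 0.001, 1.428]
wrist_force: [0.7, 0.1, 0.3]
width: -0.002
grasp_force: 0.0
```

```bash
cat > rel.py <<'E'
import sys
from h import *
from scipy.spatial.transform import Rotation as Ro
s=get_state(); R=Ro.from_euler("xyz",s["tool_rot"])
g=np.array(eval(sys.argv[1])); y=np.radians(float(sys.argv[2]))
print("t",round(s["time_s"],2),"pos",s["ee_pos"].round(4),"rpy",np.degrees(s["tool_rot"]).round(2),"F",s["wrist_force"].round(1),"w",round(s["width"],2))
print("shift mm",(R.inv().apply(g-s["ee_pos"])*1000).round(1),"turn deg",np.degrees((R.inv()*Ro.from_euler("xyz",[np.pi,0,y])).as_rotvec()).round(2))
E
python3 rel.py "[.5487,.1452,.2]" 81.4
```

```text
t 1.1 pos [0.2652 0.5931 0.2308] rpy [1.7999e+02 6.0000e-02 8.1800e+01] F [0.7 0.1 0.3] w -0.0
shift mm [-402.8  344.5   31.3] turn deg [0.01 0.06 0.4 ]
```

Call:
drive_tool(
  increments=[
    [1,[-36.6,31.3,3],[0,0,0]],
    [1,[-36.6,31.3,3],[0,0,0]],
    [1,[-36.6,31.3,3],[0,0,0]],
    [1,[-36.6,31.3,3],[0,0,0]],
    [1,[-36.6,31.3,3],[0,0,0]],
    [1,[-36.6,31.3,3],[0,0,0]],
    [1,[-36.6,31.3,3],[0,0,0]],
    [1,[-36.6,31.3,3],[0,0,0]],
    [1,[-36.6,31.3,3],[0,0,0]],
    [1,[-36.6,31.3,3],[0,0,0]],
    [1,[-36.6,31.3,3],[0,0,0]],
    [1,[0,0,0],[0,0,0]],
  ],
)

```text
time_s: 2.6
ee_pos: [0.5497, 0.1402, 0.1982]
tool_rot: [3.14, 0.002, 1.423]
wrist_force: [0.5, 0.3, -0.3]
width: -0.001
grasp_force: 0.0
```

```bash
python3 rel.py "[.5487,.1452,.09]" 81.4; python3 - <<'E'
from h import *
p,d=get_image("scene"); cv2.imwrite("pics/s1.png",p)
E
```

```text
t 2.6 pos [0.5497 0.1402 0.1982] rpy [1.7993e+02 1.3000e-01 8.1510e+01] F [ 0.5  0.3 -0.3] w -0.0
shift mm [  5.   -1.9 108.2] turn deg [0.07 0.13 0.11]
```

View pics/s1.png

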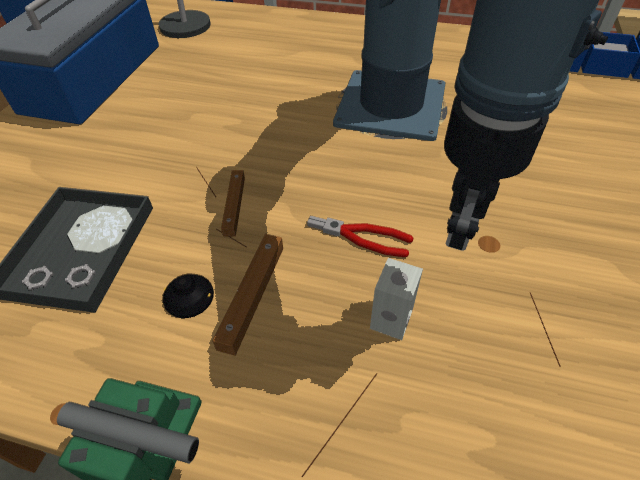

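The fingertips at (460,240) hang on the mouth side of the box at (397,300), with nothing in the way. I'll go down to z = 0.09.

Call:
drive_tool(
  increments=[
    [1,[4,-2,26],[0,0,0]],
    [1,[0,0,27],[0,0,0]],
    [1,[0,0,27],[0,0,0]],
    [1,[0,0,27],[0,0,0]],
    [1,[0,0,0],[0,0,0]],
    [1,[-8,0,0],[0,0,0]],
    [1,[-8,0,0],[0,0,0]],
    [1,[-5,0,0],[0,0,0]],
    [1,[-5,0,0],[0,0,0]],
    [1,[-5,0,0],[0,0,0]],
    [1,[-5,0,0],[0,0,0]],
  ],
)

```text
time_s: 4.03
ee_pos: [0.5415, 0.1136, 0.0914]
tool_rot: [3.141, -0.0, 1.426]
wrist_force: [0.0, -0.1, -0.6]
width: -0.0
grasp_force: 0.2
```

Call:
drive_tool(
  increments=[
    [1,[-5,0,-1],[0,0,0]],
    [1,[-5,0,-1],[0,0,0]],
    [1,[-5,0,-1],[0,0,0]],
    [1,[-5,0,-1],[0,0,0]],
  ],
)

```text
time_s: 4.53
ee_pos: [0.5385, 0.0936, 0.0954]
tool_rot: [3.142, 0.0, 1.426]
wrist_force: [0.6, -0.0, 0.5]
width: -0.003
grasp_force: 0.0
```

```bash
python3 - <<'E'
from h import *
p,d=get_image("scene"); cv2.imwrite("pics/s2.png",p[150:400,250:560])
E
```

```text
(no output)
```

View pics/s2.png

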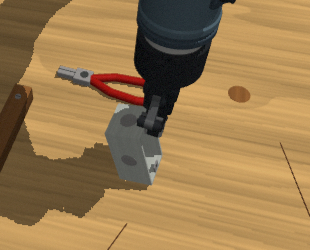

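The box, in crop (105-160, 105-185), is tilting toward the stop with the finger on its top rim. I'll keep going until it falls.

Call:
drive_tool(
  increments=[
    [1,[-5,0,-1],[0,0,0]],
    [1,[-5,0,-1],[0,0,0]],
    [1,[-5,0,0],[0,0,0]],
    [1,[-5,0,0],[0,0,0]],
    [1,[0,0,0],[0,0,0]],
    [1,[0,0,0],[0,0,0]],
    [1,[0,0,0],[0,0,0]],
    [1,[0,0,0],[0,0,0]],
  ],
)

```text
time_s: 5.58
ee_pos: [0.5357, 0.0744, 0.0973]
tool_rot: [3.142, -0.0, 1.426]
wrist_force: [0.3, 0.3, -0.2]
width: -0.002
grasp_force: 0.0
```

```bash
python3 - <<'E'
from h import *
p,d=get_image("scene"); cv2.imwrite("pics/s3.png",p[150:400,200:560])
E
```

```text
(no output)
```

View pics/s3.png

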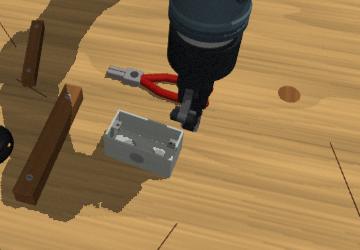

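The box now lies on its back with the mouth up, at crop (145,143), and the gripper is at its heel end. I'll back off and measure its pose.

Call:
drive_tool(
  increments=[
    [1,[20,0,-5],[0,0,0]],
    [1,[30,0,0],[0,0,0]],
    [1,[30,0,0],[0,0,0]],
    [1,[0,0,0],[0,0,0]],
  ],
)

```text
time_s: 6.12
ee_pos: [0.5472, 0.1567, 0.1022]
tool_rot: [3.142, -0.002, 1.43]
wrist_force: [-0.5, -0.2, 0.4]
width: 0.0
grasp_force: 0.0
```

```bash
cat > meas.py <<'E'
from h import *
import sys
p,d=get_image("top"); cv2.imwrite(f"pics/top_{sys.argv[1]}.png",p)
W=pts("top",d); X,Y,Z=W[...,0],W[...,1],W[...,2]
m=(d>0)&(X>.46)&(X<.60)&(Y>-.13)&(Y<.09)&(Z>.038)&(Z<.056)
q=(W[m][:,:2]*1000).astype(np.float32); c,s,a=cv2.minAreaRect(q); print("box",m.sum(),np.round(c,1),np.round(s,1),round(a,2)); print(cv2.boxPoints((c,s,a)).round(1))
m=(d>0)&(X>.43)&(X<.67)&(Y>-.16)&(Y<-.09)&(Z>.024)&(Z<.036)
q=(W[m][:,:2]*1000).astype(np.float32); c,s,a=cv2.minAreaRect(q); print("stop",m.sum(),np.round(c,1),np.round(s,1),round(a,2))
E
python3 meas.py 1; python3 rel.py "[.55,.1,.02]" 88.26
```

```text
box 579 [528.5  11.2] [102.1  55.2] 81.35
[[493.5 -35.1]
 [548.  -43.4]
 [563.4  57.6]
 [508.9  65.9]]
stop 2091 [ 550.8 -125.2] [ 30.2 201. ] 88.32
t 6.17 pos [0.5471 0.1545 0.1022] rpy [-1.800e+02 -1.000e-02  8.182e+01] F [-0.1  0.5  0.5] w 0.0
shift mm [-53.5  10.6  82.2] turn deg [-0.   -0.01 -6.44]
```

```bash
python3 rel.py "[.538,.107,.018]" 88.3
```

```text
t 6.17 pos [0.5471 0.1545 0.1022] rpy [-1.800e+02 -1.000e-02  8.182e+01] F [-0.1  0.5  0.5] w 0.0
shift mm [-48.3  -2.2  84.2] turn deg [-0.   -0.01 -6.48]
```

Call:
drive_tool(
  increments=[
    [0.8,[0,0,28],[0,0,0]],
    [0.8,[0,0,28],[0,0,0]],
    [0.8,[0,0,28],[0,0,0]],
    [0.8,[-24,-1,0],[0,0,0]],
    [0.8,[-24,-1,0],[0,0,0]],
    [0.8,[0,0,0],[0,0,-6.5]],
    [0.8,[0,0,0],[0,0,0]],
  ],
)

```text
time_s: 7.05
ee_pos: [0.5383, 0.1046, 0.0184]
tool_rot: [-3.142, 0.0, 1.536]
wrist_force: [-0.8, -0.5, -0.7]
width: 0.203
grasp_force: 0.0
```

```bash
python3 rel.py "[.536,.05,.018]" 88.3
```

```text
t 7.05 pos [0.5383 0.1046 0.0184] rpy [-1.800e+02  2.000e-02  8.802e+01] F [-0.8 -0.5 -0.7] w 0.2
shift mm [-54.7  -0.4   0.4] turn deg [-0.    0.02 -0.28]
```

Call:
drive_tool(
  increments=[
    [0.8,[-8,0,0],[0,0,-0.3]],
    [0.8,[-8,0,0],[0,0,0]],
    [0.8,[-6,0,0],[0,0,0]],
    [0.8,[-6,0,0],[0,0,0]],
    [0.8,[-6,0,0],[0,0,0]],
    [0.8,[-6,0,0],[0,0,0]],
    [0.8,[-6,0,0],[0,0,0]],
    [0.8,[-6,0,0],[0,0,0]],
    [0.8,[-6,0,0],[0,0,0]],
    [0.8,[-6,0,0],[0,0,0]],
    [0.8,[-6,0,0],[0,0,0]],
    [0.8,[0,0,0],[0,0,0]],
  ],
)

```text
time_s: 8.55
ee_pos: [0.5364, 0.0352, 0.0183]
tool_rot: [3.142, 0.001, 1.543]
wrist_force: [0.9, 0.3, 0.3]
width: 0.203
grasp_force: 0.0
```

```bash
python3 meas.py 2; python3 rel.py "[.536,.003,.018]" 88.3
```

```text
box 451 [532.8 -25.9] [106.8  55.2] 87.45
[[502.9 -78.1]
 [558.  -80.5]
 [562.8  26.2]
 [507.6  28.6]]
stop 2089 [ 550.6 -125.2] [ 30.3 201.3] 88.35
t 8.6 pos [0.5365 0.0356 0.0183] rpy [1.7999e+02 2.0000e-02 8.8460e+01] F [ 0.   0.  -0.8] w 0.2
shift mm [-32.6   0.4   0.4] turn deg [0.01 0.02 0.16]
```

View pics/top_2.png

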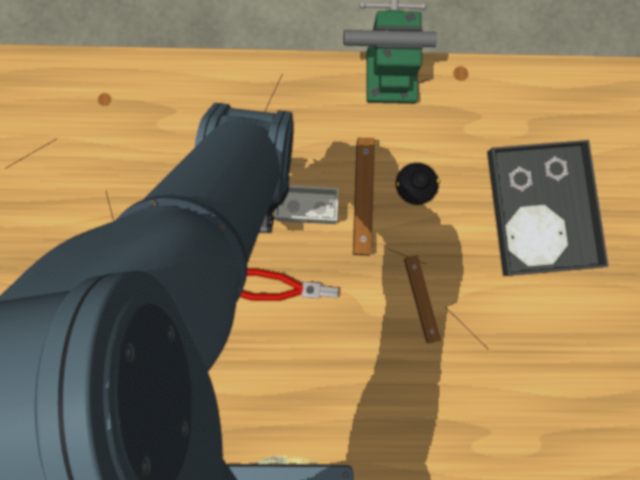

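The box is at top (308,205), square to the stop, with about 30 mm still to go. The pliers haven't moved.

Call:
drive_tool(
  increments=[
    [0.8,[-6,0,0],[0,0,0]],
    [0.8,[-6,0,0],[0,0,0]],
    [0.8,[-5,0,0],[0,0,0]],
    [0.8,[-5,0,0],[0,0,0]],
    [0.8,[-3,0,0],[0,0,0]],
    [0.8,[-2,0,0],[0,0,0]],
    [0.8,[-1,0,0],[0,0,0]],
    [0.8,[0,0,0],[0,0,0]],
  ],
)

```text
time_s: 9.6
ee_pos: [0.5357, 0.0081, 0.0183]
tool_rot: [3.142, 0.0, 1.545]
wrist_force: [0.4, 0.5, -0.2]
width: 0.203
grasp_force: 0.0
```

```bash
python3 meas.py 3; python3 rel.py "[.536,.003,.018]" 88.3
```

```text
box 414 [532.8 -55.6] [99.9 54.8] 88.63
[[ 504.2 -104.9]
 [ 559.  -106.2]
 [ 561.4   -6.3]
 [ 506.6   -5. ]]
stop 2113 [ 550.7 -115.5] [ 49.7 200.5] 88.35
t 9.65 pos [0.5357 0.0081 0.0183] rpy [1.7999e+02 1.0000e-02 8.8490e+01] F [0.3 0.2 0.4] w 0.2
shift mm [-5.1  0.4  0.3] turn deg [0.01 0.01 0.19]
```

Nothing has touched yet, and about 4-5 mm is left. I'll go on in small steps until the force shows contact.

Call:
drive_tool(
  increments=[
    [0.8,[-1,0,0],[0,0,0]],
    [0.8,[-1,0,0],[0,0,0]],
    [0.8,[-1,0,0],[0,0,0]],
    [0.8,[-1,0,0],[0,0,0]],
    [0.8,[0,0,0],[0,0,0]],
  ],
)

```text
time_s: 10.28
ee_pos: [0.5356, 0.0041, 0.0183]
tool_rot: [3.141, 0.0, 1.544]
wrist_force: [0.6, 1.0, 1.2]
width: 0.203
grasp_force: 0.5
```

Call:
drive_tool(
  increments=[
    [0.8,[-1,0,0],[0,0,0]],
    [0.8,[0,0,0],[0,0,0]],
    [0.8,[-1,0,0],[0,0,0]],
    [0.8,[0,0,0],[0,0,0]],
  ],
)

```text
time_s: 10.78
ee_pos: [0.5359, 0.004, 0.0184]
tool_rot: [3.141, -0.002, 1.546]
wrist_force: [0.8, 7.1, 0.3]
width: 0.205
grasp_force: 3.5
```

TCP has stalled and the force is rising, so the box is against the stop. I'll seat it a little harder, then retreat straight back.

Call:
drive_tool(
  increments=[
    [0.8,[-1,0,0],[0,0,0]],
    [0.8,[-1,0,0],[0,0,0]],
    [0.8,[0,0,0],[0,0,0]],
  ],
)

```text
time_s: 11.15
ee_pos: [0.5359, 0.004, 0.0184]
tool_rot: [3.141, -0.004, 1.547]
wrist_force: [0.0, 12.0, 0.2]
width: 0.203
grasp_force: 5.7
```

Call:
drive_tool(
  increments=[
    [0.8,[3,0,0],[0,0,0]],
    [0.8,[5,0,0],[0,0,0]],
    [0.8,[20,0,0],[0,0,0]],
    [0.8,[50,0,0],[0,0,0]],
    [0.8,[50,0,0],[0,0,0]],
    [0.8,[50,0,-10],[0,0,0]],
    [0.8,[50,0,-50],[0,0,0]],
    [0.8,[0,0,-50],[0,0,0]],
    [0.8,[0,0,0],[0,0,0]],
  ],
)

```text
time_s: 12.28
ee_pos: [0.5441, 0.2229, 0.1262]
tool_rot: [3.135, -0.002, 1.545]
wrist_force: [0.2, -1.1, -1.1]
width: 0.201
grasp_force: 0.0
```

```bash
python3 meas.py 4; python3 - <<'E'
from h import *
p=cv2.imread("pics/top_4.png"); q,d=get_image("scene")
a=cv2.resize(p[130:310,220:450],(400,313)); b=cv2.resize(q[170:350,170:400],(400,313))
cv2.imwrite("pics/fin.png",np.hstack([a,b]))
E
```

```text
box 583 [533.1 -58.7] [102.   55.6] 88.39
[[ 503.9 -108.9]
 [ 559.4 -110.4]
 [ 562.3   -8.5]
 [ 506.7   -6.9]]
stop 2102 [ 550.7 -115.6] [ 49.7 201. ] 88.27
```

View pics/fin.png

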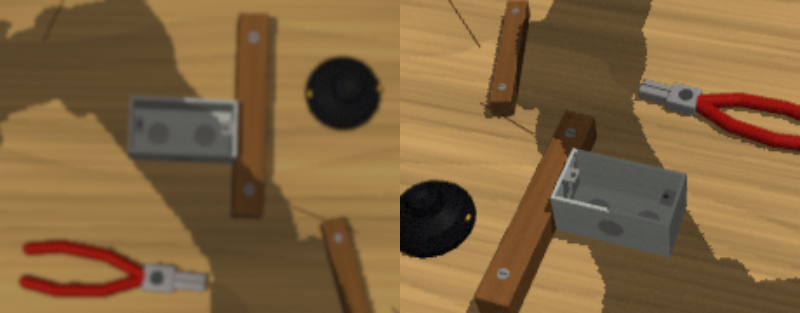

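Both views show the box mouth up with its head end flush on the larger batten: left panel at (237,128), right panel at (560,190). Box and stop angles agree within about 0.1°. The rose and pliers lie where they were, and the gripper is clear.

```bash
python3 -c "
from station import workorder
print(workorder.finish_job())"
```

```text
the job is handed in; nothing more can be done
None
```

The wall box lies on its back, mouth up, with its former top end flush against the working face of the larger batten; the rose and pliers were left where they lay, and the job was handed in at about 12 s.

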